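# Make up two grinding-wheel sets on their arbors

## Robot

A 7-joint arm with a two-finger parallel gripper is mounted at the origin on the work surface. World frame = base frame: x ahead of the robot, y to its left, z up, the work surface at z = 0. Lengths are in m, angles in rad, forces in N, time in s.
With the tool pointing down it reaches from about 0.4 to 0.875 m from the base axis. Payload 19.3 kg.
Tool frame: the origin (TCP) lies on the centre line of the jaws, within the pads' length; the fingertips stand 8 mm ahead of it and the grasp point (between the pads) lies 11 mm behind it; z points along the fingers, y is the line along which they close (so a half turn about z gives the same grasp; the last joint's range is limited). The gripper opens to 85 mm and grips with 20 to 120 N. Pads are 22 mm wide; open, the fingers measure 114 mm over their backs; the gripper's body (76 mm by 85 mm) begins 54 mm behind the grasp point. The pads swing forward as they close: fully open they stand 13 mm farther back than shut.
Start: joints at [-1.242, 0.521, -0.036, 1.599, 0.021, 1.021, -0.113], TCP at [0.243, 0.576, 0.239] pointing down, gripper open.
Joint ranges: [-2.91, 2.91], [-0.3, 2.13], [-1.5, 1.42], [0.17, 2.43], [-1.26, 4.41], [0.16, 1.93], [-2.52, 2.52]. Speed limits (rad/s): [1.89, 1.89, 2.39, 2.39, 3.01, 3.01, 3.01].

## Interface

Orientations are given as [roll, pitch, yaw] about the fixed x, y, z axes, in that order (R = Rz(yaw) Ry(pitch) Rx(roll)).
In Python, from workcell import status, grab_frame, camera_params, bot, search_frame, silhouettes gives the robot as it stands.
- The arm moves only by the shell command python3 -m creep 'ROWS' [FORCE]. ROWS is JSON, a list of rows, each a list of 5 numbers: the shift along the tool's x, y, z in units of 60 mm (1.0 is 60 mm), then the turn about the tool's z in units of 8 degrees (1.0 is 8 degrees), then the opening, from 0 (shut) to 1 (fully open). In form: [[x, y, z, twist, hand], ...]. A call has 1 to 5 rows; each row is the pose to reach, as a shift and turn from the pose commanded when the call began, along the tool's axes at that moment; what a row does not reach only later rows make up. A row lasts 1/8 s, in which the tool goes at most 62.5 mm and 10.7 degrees, less where a joint would pass 70% of its speed; a pose out of reach is approached as far as the arm can. A call with a gripper value outside its range is refused whole. The fingers move at their own pace and stop on an object; FORCE is the grip in N (left out, the last holds). Time passes only in rows, so rows that repeat a pose let the fingers close. It gives the time, the measured TCP pose, the force, the opening and the grip force at its end, in the units of the state.
- status.observe(): the state, without advancing time (a new reading comes with each control period).
- grab_frame(name): name is "scene" or "side" or "wrist"; returns the picture (384x512x3 uint8, blue, green, red); there is no depth.
- camera_params(name): a dict with "K" (3x3 intrinsics, pixels), "k1" (the pictures are not rectified: a ray, as slopes to the right and down, at radius r is drawn at 1 + k1 r^2 times it, then the intrinsics apply), "rvec" (rotation vector, rad) and "tvec" (3), from world to camera coordinates, as OpenCV has them; the wrist camera has in their place "tool_from_camera" (4x4, takes a point from camera to tool coordinates, whose origin is the TCP and whose axes are the flange's). Camera axes: x right, y down, z forward; pixel columns grow to the right and rows downward; lengths in m; the calibration is good to about 2 mm. A picture is of the moment at which its call begins: read the wrist's pose just before it. camera_params takes no time and is no camera call.
- bot.job_done(): hands the job in; it is judged then, once.
Trained networks look in the newest picture that a camera, given by its name, has taken for a name from the list of things; names that differ only in an ending like _2 or _b are one class to them, and where a whole thing is asked for, a point or a joint stands for the part that bears it (a point fixed in the world has none). Each returns a list of dicts, best first, with "p" (0 to 1); they miss things now and then, are a little off and sometimes report something else, mostly with a low value. They report only what shows in the picture. A call takes as long as a camera call.
- search_frame(camera, name): "extent" ([left, top, right, bottom] as shares, 0 to 1, of the picture: columns of its width, rows of its height, round what is visible of it).
- silhouettes(camera, name): "mask" (384x512 bool, what is visible of it) and "extent" ([left, top, right, bottom] as shares, 0 to 1, of the picture: columns of its width, rows of its height, round what is visible of it).
The state is a dict: "clock": time; "qpos": joint angles; "qd": joint speeds; "joint_efforts": joint torques, N m; "position": TCP position; "tool_rot": TCP orientation; "force": force on the tool from outside, world axes, zero at the start; "moment": the same for the moment, N m; "grip_width": finger opening in m; "finger_force": force on a finger pad.
Only numpy, scipy, OpenCV 4.12 (cv2) and the standard library are available. Lean on these libraries where they do the work, as an engineer would, in place of code of your own. Each camera call takes 0.05 s, during which the arm holds its last target. There are 200 camera calls.

## Task

Make up the two wheel sets on the upright arbors: on the green-based arbor first the black back flange, then the dark grey coarse wheel, then the brass nut on top; on the blue-based arbor first the white fine wheel, then the red collar on top (the arbors may be done in either order). Thread every piece over its post, fully down and flat on what is below it, and let go. The wheels are brittle, so lower them all the way rather than letting them drop, and leave the screw bin, oil tin and V-block where they stand.

Things in the scene. Friction and masses are not known exactly. Their poses are not given: they have to be found in the camera images.
- back_flange: back flange: black steel ring, 48 mm outside diameter, 16 mm thick, with a plain 20 mm through bore, about 0.16 kg. Lies flat on the bench at the start. Origin: centre of its underside; z axis is the bore axis (up).
- grey_wheel: coarse grinding wheel: dark grey disc, 60 mm diameter, 20 mm thick, with a 20 mm through bore (bright steel bush around it), about 0.12 kg. Lies flat on the bench at the start. Origin: centre of its underside; z axis is the bore axis (up).
- brass_nut: clamp nut: yellow brass knurled ring, 40 mm diameter, 16 mm thick, with a plain 20 mm through bore (slides on, no thread), about 0.12 kg. Lies flat on the bench at the start. Origin: centre of its underside; z axis is the bore axis (up).
- white_wheel: fine grinding wheel: white disc, 60 mm diameter, 20 mm thick, with a 20 mm through bore (bright steel bush around it), about 0.11 kg. Lies flat on the bench at the start. Origin: centre of its underside; z axis is the bore axis (up).
- red_collar: clamp collar: plain red ring, 46 mm diameter, 16 mm thick, with a 20 mm through bore, about 0.06 kg. Lies flat on the bench at the start. Origin: centre of its underside; z axis is the bore axis (up).
- green_arbor: empty upright arbor fixed to the bench: round green base, 90 mm diameter, 18 mm thick; steel post 14 mm in diameter at its centre rises 60 mm above the base (78 mm over the bench), its last 12 mm tapering to 6 mm. Origin: on the post axis at the underside of the base (bench level), z up. Pieces seat on the base top, 18 mm above the origin.
- blue_arbor: empty upright arbor fixed to the bench: round blue base, 90 mm diameter, 18 mm thick; steel post 14 mm in diameter at its centre rises 60 mm above the base (78 mm over the bench), its last 12 mm tapering to 6 mm. Origin: on the post axis at the underside of the base (bench level), z up. Pieces seat on the base top, 18 mm above the origin.
- screw_bin: bystander: small open red parts bin with screws in it, 80 mm (x) by 60 mm (y) by 38 mm high, 0.4 kg. Loose, not part of the job, to be left where it stands. Origin: centre of its underside, z up.
- oil_tin: bystander: closed round tin, yellow with a grey-white top, 52 mm diameter, 62 mm high, 0.22 kg. Loose, not part of the job, to be left where it stands. Origin: centre of its underside, z up.
- v_block: bystander: steel V-block with a groove along its x, 55 mm (x) by 44 mm (y) by 36 mm high, 0.45 kg. Loose, not part of the job, to be left where it stands. Origin: centre of its underside, z up.

How it is judged:
At the end, for the whole second after the job is handed in: Green arbor, from the base up: black flange, grey wheel, brass nut; blue arbor: white wheel, red collar. Each within 6 mm of its post axis, 4 mm of its stack height (underside 18, 34, 54 and 18, 38 mm over the arbor origin), 0.1 rad of flat, released and at rest (horizontal distance between each of back_flange, grey_wheel, brass_nut and green_arbor below 0.006 m and z of back_flange in the frame of green_arbor between 0.014 and 0.022 m and angle between each of back_flange, grey_wheel, brass_nut, white_wheel, red_collar's own z axis and vertical below 0.1 rad and linear speed of each of back_flange, grey_wheel, brass_nut, white_wheel, red_collar below 0.02 m/s and angular speed of each of back_flange, grey_wheel, brass_nut, white_wheel, red_collar below 0.2 rad/s and contact force between the fingers and back_flange below 0.1 N and z of grey_wheel in the frame of green_arbor between 0.03 and 0.038 m and contact force between the fingers and grey_wheel below 0.1 N and z of brass_nut in the frame of green_arbor between 0.05 and 0.058 m and contact force between the fingers and brass_nut below 0.1 N and horizontal distance between each of white_wheel, red_collar and blue_arbor below 0.006 m and z of white_wheel in the frame of blue_arbor between 0.014 and 0.022 m and contact force between the fingers and white_wheel below 0.1 N and z of red_collar in the frame of blue_arbor between 0.034 and 0.042 m and contact force between the fingers and red_collar below 0.1 N); the robot touches nothing.
It fails at once if the grey grinding wheel is dropped: it falls freely at more than 0.6 m/s (a drop of about 18 mm) without the fingers on it (linear speed of grey_wheel above 0.6 m/s and contact force between the fingers and grey_wheel below 0.1 N).
It fails at once if the white grinding wheel is dropped: it falls freely at more than 0.6 m/s (a drop of about 18 mm) without the fingers on it (linear speed of white_wheel above 0.6 m/s and contact force between the fingers and white_wheel below 0.1 N).
It fails at once if the screw bin is moved more than 30 mm or knocked over (distance of screw_bin from where it was at the start of the episode above 0.03 m or angle between screw_bin's own z axis and vertical above 0.5 rad).
It fails at once if the oil tin is moved more than 30 mm or knocked over (distance of oil_tin from where it was at the start of the episode above 0.03 m or angle between oil_tin's own z axis and vertical above 0.5 rad).
It fails at once if the V-block is moved more than 30 mm or knocked over (distance of v_block from where it was at the start of the episode above 0.03 m or angle between v_block's own z axis and vertical above 0.5 rad).
It also fails if it takes over 120 s, if anything falls off the work surface, if the arm or the gripper's body presses on something with over 40 N, if the wrist force passes 120 N, or if a joint passes its speed limit or range.

## Working session

There is one attempt and no reset: what is moved stays moved. The work goes in short steps, Python scripts to look and compute and a shell command to move; the robot and the scene stay as the last step left them, time stands still between calls to the robot, and variables do not carry over. Pictures are saved under pics/ and viewed, at most 14 in all, crops included, and the job is handed in when it is done.

```bash
ls; mkdir -p pics; cat > h.py <<'E'
import numpy as np, cv2
from workcell import status, grab_frame, camera_params, bot, search_frame, silhouettes
from scipy.spatial.transform import Rotation as Ro
def pose():
    s=status.observe(); return np.array(s["position"]),Ro.from_euler('xyz',s["tool_rot"]).as_matrix(),s
def ray(cam,uv,ps=None):
    c=camera_params(cam);K=np.array(c["K"]);k1=c["k1"]
    uv=np.atleast_2d(uv).astype(float)
    d=np.c_[(uv[:,0]-K[0,2])/K[0,0],(uv[:,1]-K[1,2])/K[1,1]];n=d.copy()
    for _ in range(20): n=d/(1+k1*(n**2).sum(1,keepdims=True))
    v=np.c_[n,np.ones(len(n))]
    if cam=="wrist":
        p,R,_=ps; T=np.array(c["tool_from_camera"]); return R@T[:3,3]+p,(R@T[:3,:3]@v.T).T
    Rc=cv2.Rodrigues(np.array(c["rvec"],float))[0]
    return -Rc.T@np.array(c["tvec"]).ravel(),(Rc.T@v.T).T
def atz(cam,uv,z,ps=None):
    o,d=ray(cam,uv,ps); return o+d*((z-o[2])/d[:,2])[:,None]
def find(cam,name,z,ps=None,pmin=.3):
    out=[]
    for r in silhouettes(cam,name):
        if r["p"]<pmin: continue
        m=r["mask"].astype(np.uint8); cs,_=cv2.findContours(m,cv2.RETR_EXTERNAL,cv2.CHAIN_APPROX_NONE)
        c=max(cs,key=cv2.contourArea)[:,0,:]
        # top-face circle: project contour at height z, min enclosing
        out.append((r["p"],m,c))
    return out
E
python3 - <<'E'
from h import *
for c in("scene","side"):
    cv2.imwrite(f"pics/{c}0.png",grab_frame(c))
    o,d=ray(c,[256,192]);print(c,o.round(3),d.round(2))
H=dict(back_flange=16,grey_wheel=20,brass_nut=16,white_wheel=20,red_collar=16,green_arbor=18,blue_arbor=18,screw_bin=38,oil_tin=62,v_block=36)
for n,h in H.items():
  for c in("scene","side"):
    for p,m,k in find(c,n,0)[:2]:
        q=np.argwhere(m)[:,::-1].mean(0); e=[*k.min(0),*k.max(0)]
        print(n,c,round(p,2),q.round(),e,atz(c,q,h/2000)[0].round(3))
print(status.observe())
E
```

```text
pics
scene [ 1.236 -0.341  0.627] [[-0.71  0.37 -0.6 ]]
side [-0.049 -0.555  0.569] [[ 0.62  0.59 -0.52]]
back_flange scene 0.66 [377. 182.] [np.int32(367), np.int32(174), np.int32(386), np.int32(190)] [0.606 0.31  0.008]
back_flange side 0.55 [195. 166.] [np.int32(188), np.int32(161), np.int32(203), np.int32(171)] [0.605 0.305 0.008]
back_flange side 0.47 [225. 235.] [np.int32(212), np.int32(224), np.int32(238), np.int32(246)] [0.442 0.004 0.008]
grey_wheel scene 0.91 [230. 181.] [np.int32(219), np.int32(171), np.int32(241), np.int32(191)] [0.44  0.002 0.01 ]
grey_wheel side 0.73 [226. 235.] [np.int32(213), np.int32(224), np.int32(239), np.int32(246)] [0.44  0.001 0.01 ]
brass_nut scene 0.58 [193. 250.] [np.int32(184), np.int32(241), np.int32(203), np.int32(259)] [ 0.617 -0.16   0.008]
brass_nut side 0.77 [334. 230.] [np.int32(326), np.int32(223), np.int32(343), np.int32(238)] [ 0.618 -0.162  0.008]
brass_nut side 0.39 [397. 258.] [np.int32(371), np.int32(236), np.int32(424), np.int32(280)] [ 0.627 -0.308  0.008]
white_wheel scene 0.63 [327. 152.] [np.int32(315), np.int32(143), np.i
[... 1646 characters left out ...]
.018]
{'clock': 1.1, 'qpos': array([-1.24220365,  0.52140818, -0.03627005,  1.59951127,  0.02121644,
        1.0210821 , -0.11279948]), 'qd': array([ 0.00075756, -0.00076487, -0.0008281 , -0.00055182,  0.00010203,
        0.00165291,  0.00028559]), 'joint_efforts': array([-3.82256421e-04, -9.26855135e+01,  1.97689980e+00, -3.70238185e+01,
        1.77481299e-02,  2.02616444e-03,  3.85975011e-05]), 'position': array([0.2427309 , 0.57593118, 0.23928198]), 'tool_rot': array([-3.14157103e+00,  2.94849894e-05,  2.74274040e+00]), 'force': array([ 0.43679778,  0.02224245, -0.04164941]), 'moment': array([-0.01522369,  0.05720962, -0.00952454]), 'finger_force': 0.0, 'grip_width': 0.08521866015312844}
```

View pics/scene0.png

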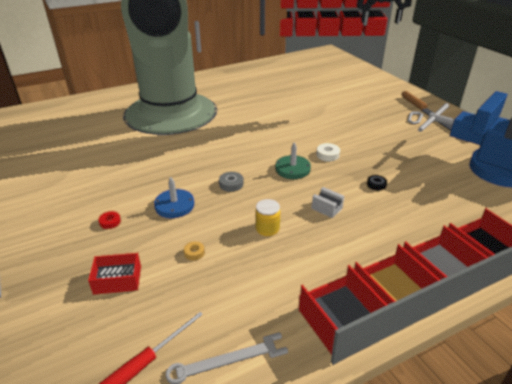

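```bash
python3 -m creep '[[-1,-0.24,0,1.2,1],[-2,-0.48,0,2.4,1],[-3,-0.72,0,3.6,1],[-4,-0.96,0,4.8,1],[-5,-1.2,0,6,1]]' 40
python3 -m creep '[[-0.65,0.45,0,0.8,1],[-1.3,0.9,0,1.6,1],[-1.95,1.34,0,2.39,1],[-1.95,1.34,0,2.39,1],[-1.95,1.34,0,2.39,1]]'
python3 - <<'E'
from h import *
c=camera_params("wrist");print(np.round(c["tool_from_camera"],3),np.round(c["K"],0).tolist())
ps=pose();cv2.imwrite("pics/w1.png",grab_frame("wrist"));print(ps[0],ps[2]["tool_rot"],ps[2]["qpos"])
for n,z in(("back_flange",.008),("v_block",.018)):
  for p,m,k in find("wrist",n,0): print(n,p,k.min(0),k.max(0),atz("wrist",np.argwhere(m)[:,::-1].mean(0),z,ps))
E
```

```text
clock: 1.72
position: [0.4926, 0.3918, 0.2395]
tool_rot: [3.141, -0.0, 1.9]
force: [0.3, 0.2, -0.3]
grip_width: 0.0851
finger_force: 0.0
clock: 2.35
position: [0.6052, 0.3093, 0.2391]
tool_rot: [-3.141, -0.0, 1.572]
force: [-0.5, 0.7, -0.2]
grip_width: 0.0852
finger_force: 0.0
[[ 0.    -0.954 -0.299  0.076]
 [ 1.     0.    -0.001  0.001]
 [ 0.001 -0.299  0.954 -0.135]
 [ 0.     0.     0.     1.   ]] [[271.0, 0.0, 260.0], [0.0, 271.0, 190.0], [0.0, 0.0, 1.0]]
[0.60518999 0.30930872 0.23905909] [-3.14101892e+00 -2.37121285e-04  1.57200665e+00] [-0.74301025  0.63195633  0.30232672  1.45210581 -0.20042946  1.0882502
 -0.40120078]
back_flange 0.92 [243 147] [277 181] [[0.60553127 0.30766305 0.008     ]]
back_flange 0.71 [132 226] [192 274] [[0.45487798 0.18344062 0.008     ]]
v_block 0.95 [250 244] [295 289] [[0.62398262 0.1514821  0.018     ]]
```

```bash
python3 -m creep '[[-0.03,0,0.9,0,1],[-0.03,0,1.8,0,1],[-0.03,0,2.7,0,1],[-0.03,0,3.3,0,1],[-0.03,0,3.5,0,1]]' 40
python3 -m creep '[[0,0,0.2,0,1],[0,0,0.32,0,1],[0,0,0.32,0,0.3],[0,0,0.32,0,0],[0,0,0.32,0,0]]' 40
python3 -m creep '[[0,0,0,0,0],[0,0,0,0,0],[0,0,0,0,0]]' 40
```

```text
clock: 3.12
position: [0.6042, 0.3074, 0.0275]
tool_rot: [-3.139, 0.001, 1.572]
force: [-0.2, 0.1, 0.6]
grip_width: 0.0853
finger_force: 0.0
clock: 3.75
position: [0.606, 0.3073, 0.0114]
tool_rot: [3.141, -0.001, 1.571]
force: [-3.0, -0.7, 9.5]
grip_width: 0.0464
finger_force: 39.5
clock: 4.12
position: [0.606, 0.3073, 0.0114]
tool_rot: [3.141, -0.001, 1.571]
force: [-2.7, -1.3, 10.0]
grip_width: 0.0467
finger_force: 39.5
```

```bash
python3 -m creep '[[0,0,-0.6,0,0],[0,0,-1.3,0,0],[0,0,-2.0,0,0],[-0.3,-0.8,-2.3,0,0],[-0.6,-1.6,-2.3,0,0]]' 40
python3 -m creep '[[-0.3,-0.9,0,0,0],[-0.3,-0.9,0,0,0],[-0.3,-0.9,0,0,0],[-0.3,-0.9,0,0,0]]' 40
cat >> h.py <<'E'
def arbor(name,cam="wrist"):
    ps=pose();im=grab_frame(cam);r=silhouettes(cam,name)[0]
    hsv=cv2.cvtColor(im,cv2.COLOR_BGR2HSV); m=r["mask"]&(hsv[...,1]>90)
    k=max(cv2.findContours(m.astype(np.uint8),cv2.RETR_EXTERNAL,cv2.CHAIN_APPROX_NONE)[0],key=cv2.contourArea)[:,0]
    k=cv2.convexHull(k)[:,0]
    q=atz(cam,k,.018,ps); (c,rad)=cv2.minEnclosingCircle(q[:,:2].astype(np.float32)); 
    print(name,r["p"],k.min(0),k.max(0),"c",np.round(c,4),"rad",round(rad,4),"tool",ps[0].round(4)); return im,ps
E
python3 - <<'E'
from h import *
im,ps=arbor("green_arbor"); cv2.imwrite("pics/w2.png",im)
E
```

```text
clock: 4.75
position: [0.509, 0.2708, 0.1498]
tool_rot: [3.139, -0.002, 1.571]
force: [0.4, -0.2, -1.7]
grip_width: 0.0465
finger_force: 41.8
clock: 5.25
position: [0.4564, 0.2534, 0.1482]
tool_rot: [3.141, -0.0, 1.571]
force: [-0.5, 0.2, -1.7]
grip_width: 0.046
finger_force: 41.9
green_arbor 0.65 [244 235] [275 253] c [0.4567 0.184 ] rad 0.0171 tool [0.4564 0.2534 0.1482]
```

View pics/w2.png

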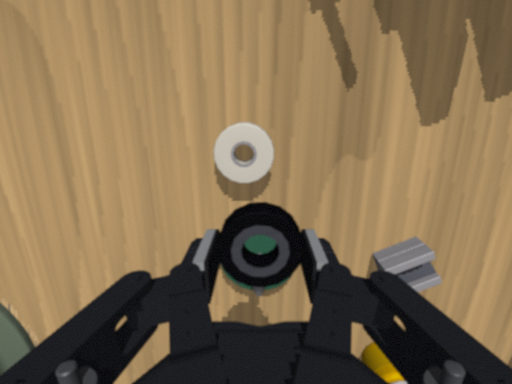

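```bash
python3 -m creep '[[-0.8,0,0,0,0],[-1.6,0,0,0,0],[-2.4,0,0,0,0],[-2.4,0,0,0,0],[-2.4,0,0,0,0]]' 40
python3 - <<'E'
from h import *
im,ps=arbor("green_arbor"); cv2.imwrite("pics/w3.png",im)
print(atz("wrist",[[258,245]],.14,ps))
E
```

```text
clock: 5.98
position: [0.456, 0.1093, 0.1481]
tool_rot: [3.141, -0.0, 1.571]
force: [-0.1, -0.0, -1.8]
grip_width: 0.0465
finger_force: 41.9
green_arbor 0.89 [215  77] [304 169] c [0.4559 0.1669] rad 0.0433 tool [0.456  0.1093 0.1481]
[[0.45558008 0.10625281 0.14      ]]
```

View pics/w3.png

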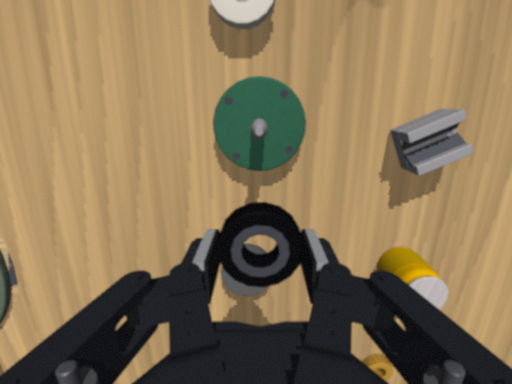

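```bash
python3 - <<'E'
from h import *
ps=pose()
print("tip",atz("wrist",[[259,126],[259,121]],.078,ps)-ps[0])
print("fl",atz("wrist",[[259,244],[259,248]],.1527,ps)-ps[0],ps[0])
im=cv2.imread("pics/w3.png");cv2.imwrite("pics/w3c.png",cv2.resize(im[70:300,190:330],None,fx=2.5,fy=2.5,interpolation=2))
E
```

```text
tip [[-0.00014795  0.06121526 -0.06999977]
 [-0.00015094  0.06482555 -0.06999977]]
fl [[0.0001753  0.00464129 0.00470023]
 [0.00017699 0.00221316 0.00470023]] [0.45583408 0.10995232 0.14799977]
```

View pics/w3c.png

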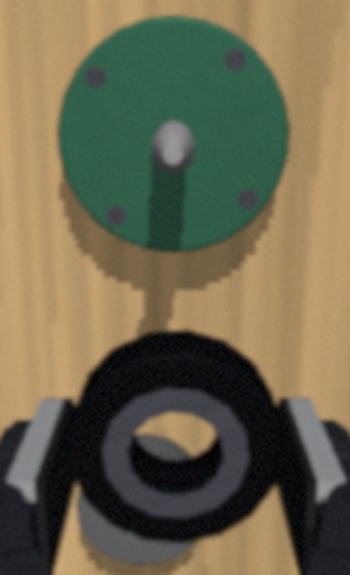

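```bash
python3 -m creep '[[0.5,0,0,0,0],[0.96,0,0,0,0],[0.96,0,0,0,0],[0.96,0,0.3,0,0],[0.96,0,0.6,0,0]]' 40
python3 -m creep '[[0,0,0.3,0,0],[0,0,0.6,0,0],[0,0,0.9,0,0],[0,0,1.2,0,0],[0,0,1.2,0,0]]' 40
```

```text
clock: 6.7
position: [0.4556, 0.1668, 0.1117]
tool_rot: [3.141, 0.0, 1.572]
force: [0.4, -0.2, -2.5]
grip_width: 0.0465
finger_force: 41.9
clock: 7.32
position: [0.455, 0.1662, 0.0392]
tool_rot: [-3.14, 0.001, 1.572]
force: [0.2, 0.0, -1.1]
grip_width: 0.0466
finger_force: 41.9
```

```bash
python3 -m creep '[[0.02,0,0.06,0,0],[0.02,0,0.12,0,0],[0.02,0,0.16,0,0],[0.02,0,0.18,0,0],[0.02,0,0.18,0,0]]' 40
```

```text
clock: 7.95
position: [0.4556, 0.1679, 0.0295]
tool_rot: [3.141, -0.0, 1.571]
force: [-0.8, 0.1, 0.5]
grip_width: 0.0463
finger_force: 42.1
```

```bash
python3 -m creep '[[0,0,0,0,1],[0,0,0,0,1],[0,0,0,0,1],[0,0,-0.5,0,1],[0,0,-1,0,1]]' 40
python3 -m creep '[[0,0,-0.8,0,1],[0,0,-1.5,0,1],[-0.9,-0.1,-1.5,0,1],[-1.8,-0.2,-1.5,0,1],[-2.77,-0.26,-1.5,0,1]]'
python3 -m creep '[[0,0,0,0,1],[0,0,0,0,1]]'
cat >> h.py <<'E'
def disc(name,ztop,cam="wrist",fn=None):
    ps=pose();im=grab_frame(cam)
    if fn: cv2.imwrite(fn,im)
    for r in silhouettes(cam,name):
        if r["p"]<.4: continue
        k=np.argwhere(r["mask"])[:,::-1]; k=cv2.convexHull(k.astype(np.int32))[:,0]
        c,rad=cv2.minEnclosingCircle(atz(cam,k,ztop,ps)[:,:2].astype(np.float32))
        q=atz(cam,np.argwhere(r["mask"])[:,::-1].mean(0),ztop,ps)[0]
        c=np.array(c);print(name,round(r["p"],2),k.min(0),k.max(0),"circ",c.round(4),round(rad,4),"cen",q.round(4),"tool",ps[0].round(4),"units x,y",((c-ps[0][:2])[::-1]/.06).round(3))
E
python3 - <<'E'
from h import *
disc("grey_wheel",.02,fn="pics/w4.png")
disc("back_flange",.034)
E
```

```text
clock: 8.57
position: [0.4554, 0.1677, 0.0899]
tool_rot: [-3.141, 0.0, 1.571]
force: [0.2, -0.6, 0.3]
grip_width: 0.0853
finger_force: 0.0
clock: 9.2
position: [0.4397, 0.0004, 0.1795]
tool_rot: [3.141, -0.0, 1.572]
force: [0.8, -0.1, -0.4]
grip_width: 0.0856
finger_force: 0.0
clock: 9.45
position: [0.4402, 0.0019, 0.1793]
tool_rot: [3.141, -0.0, 1.571]
force: [-0.7, -0.6, 0.2]
grip_width: 0.0852
finger_force: 0.0
grey_wheel 0.96 [234 146] [286 199] circ [0.4398 0.0046] 0.0309 cen [0.4407 0.005  0.02  ] tool [0.4402 0.0019 0.1793] units x,y [ 0.045 -0.006]
back_flange 0.89 [252   0] [302  35] circ [0.4559 0.1641] 0.0238 cen [0.4558 0.1571 0.034 ] tool [0.4402 0.0027 0.1792] units x,y [2.69  0.262]
```

View pics/w4.png

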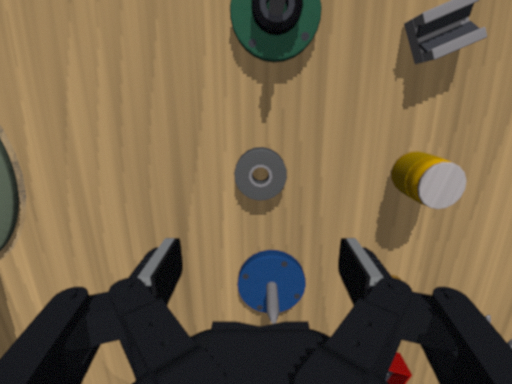

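```bash
python3 -m creep '[[0.02,0,0.8,0,1],[0.02,0,1.6,0,1],[0.02,0,2.3,0,1],[0.02,0,2.6,0,1],[0.02,0,2.72,0,1]]' 40
python3 -m creep '[[0,0,0,0,0.5],[0,0,0,0,0.2],[0,0,0,0,0],[0,0,0,0,0],[0,0,0,0,0]]' 45
```

```text
clock: 10.28
position: [0.4397, 0.0033, 0.0151]
tool_rot: [-3.14, 0.0, 1.572]
force: [0.3, 0.1, 1.0]
grip_width: 0.0851
finger_force: 0.0
clock: 10.9
position: [0.4406, 0.0031, 0.0173]
tool_rot: [3.14, -0.0, 1.571]
force: [-2.4, -0.1, 8.7]
grip_width: 0.0572
finger_force: 45.8
```

```bash
python3 -m creep '[[0,0,-0.5,0,0],[0,0,-1.2,0,0],[0,0,-2,0,0],[0.6,0.1,-2.2,0,0],[1.2,0.2,-2.2,0,0]]' 45
python3 -m creep '[[0.57,0.05,0,0,0],[0.57,0.05,0,0,0],[0.57,0.05,0,0,0]]' 
python3 - <<'E'
from h import *
ps=pose();disc("grey_wheel",ps[0][2]+.0027,fn="pics/w5.png");disc("back_flange",.034)
im=cv2.imread("pics/w5.png");cv2.imwrite("pics/w5c.png",cv2.resize(im[70:300,190:330],None,fx=2.5,fy=2.5,interpolation=2))
E
```

```text
clock: 11.52
position: [0.4529, 0.0762, 0.1503]
tool_rot: [3.138, -0.002, 1.571]
force: [0.4, -0.0, -2.0]
grip_width: 0.0567
finger_force: 49.5
clock: 11.9
position: [0.4549, 0.1087, 0.1486]
tool_rot: [3.141, -0.0, 1.571]
force: [-1.0, -0.3, -1.5]
grip_width: 0.0569
finger_force: 49.5
grey_wheel 0.64 [209 191] [311 293] circ [0.4557 0.1112] 0.0318 cen [0.4555 0.1132 0.1513] tool [0.4549 0.1087 0.1486] units x,y [0.042 0.012]
back_flange 0.6 [235  97] [286 149] circ [0.4556 0.1681] 0.0237 cen [0.4559 0.1688 0.034 ] tool [0.455  0.1082 0.1484] units x,y [0.998 0.01 ]
```

View pics/w5c.png

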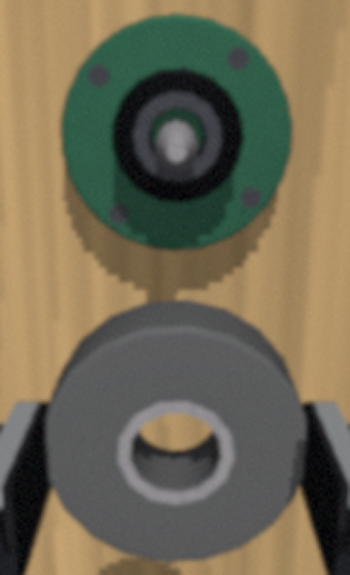

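```bash
python3 -m creep '[[0.5,0,0,0,0],[0.97,0.01,0,0,0],[0.97,0.01,0,0,0],[0.97,0.01,0.3,0,0],[0.97,0.01,0.6,0,0]]' 
python3 -m creep '[[0,0,0.25,0,0],[0,0,0.5,0,0],[0,0,0.75,0,0],[0,0,0.9,0,0],[0,0,0.9,0,0]]' 
python3 -m creep '[[0,0,0.04,0,0],[0,0,0.07,0,0],[0,0,0.1,0,0],[0,0,0.12,0,0],[0,0,0.12,0,0]]'
```

```text
clock: 12.72
position: [0.4558, 0.1662, 0.1118]
tool_rot: [3.141, 0.0, 1.57]
force: [-0.1, 0.1, -1.4]
grip_width: 0.0565
finger_force: 49.5
clock: 13.35
position: [0.4554, 0.167, 0.0575]
tool_rot: [-3.141, 0.001, 1.571]
force: [-0.2, -0.1, -0.9]
grip_width: 0.0567
finger_force: 49.5
clock: 13.98
position: [0.4557, 0.1674, 0.0513]
tool_rot: [3.141, -0.0, 1.571]
force: [-4.1, -0.1, 11.5]
grip_width: 0.0566
finger_force: 50.8
```

```bash
python3 -m creep '[[0,0,0,0,1],[0,0,0,0,1],[0,0,0,0,1],[0,0,-0.7,0,1],[0,0,-1.4,0,1]]' 40
python3 -m creep '[[-0.5,0.3,-0.7,0,1],[-1.4,0.7,-0.7,0,1],[-2.3,1.1,-0.7,0,1],[-3.2,1.5,-0.7,0,1],[-4.1,1.9,-0.7,0,1]]'
python3 -m creep '[[-0.7,0.4,0,0,1],[-1.37,0.8,0,0,1],[-1.37,0.8,0,0,1],[-1.37,0.8,0,0,1]]'
python3 - <<'E'
from h import *
disc("brass_nut",.016,fn="pics/w6.png")
E
```

```text
clock: 14.6
position: [0.4553, 0.167, 0.1357]
tool_rot: [-3.141, 0.001, 1.571]
force: [-0.5, 0.3, 0.3]
grip_width: 0.0854
finger_force: 0.0
clock: 15.22
position: [0.5703, -0.0804, 0.1769]
tool_rot: [3.141, -0.0, 1.572]
force: [0.9, 0.4, 0.4]
grip_width: 0.0857
finger_force: 0.0
clock: 15.72
position: [0.6174, -0.1604, 0.1765]
tool_rot: [-3.141, -0.0, 1.571]
force: [-0.2, -0.2, 0.8]
grip_width: 0.0853
finger_force: 0.0
brass_nut 0.86 [242 157] [277 193] circ [ 0.6178 -0.1606] 0.0218 cen [ 0.6177 -0.1602  0.016 ] tool [ 0.6174 -0.1604  0.1765] units x,y [-0.003  0.007]
```

View pics/w6.png

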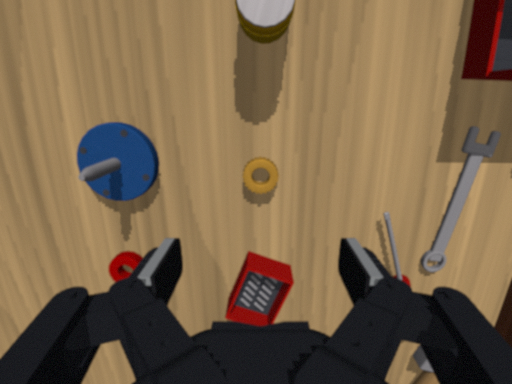

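```bash
python3 -m creep '[[-0.02,0,0.8,0,1],[-0.02,0,1.6,0,1],[-0.02,0,2.3,0,1],[-0.02,0,2.6,0,1],[-0.02,0,2.73,0,1]]' 40
python3 -m creep '[[0,0,0,0,0.5],[0,0,0,0,0.2],[0,0,0,0,0],[0,0,0,0,0],[0,0,0,0,0]]' 40
python3 -m creep '[[0,0,-0.5,0,0],[0,0,-1.2,0,0],[0,0,-2,0,0],[0,0,-2.4,0,0],[0.6,-0.3,-2.4,0,0]]'
```

```text
clock: 16.45
position: [0.6179, -0.1617, 0.0131]
tool_rot: [-3.142, 0.0, 1.572]
force: [-0.5, -0.6, 1.2]
grip_width: 0.0855
finger_force: 0.0
clock: 17.08
position: [0.6185, -0.1622, 0.0146]
tool_rot: [3.14, 0.0, 1.571]
force: [-2.8, 1.2, 12.7]
grip_width: 0.0376
finger_force: 38.6
clock: 17.7
position: [0.6009, -0.1283, 0.1598]
tool_rot: [3.137, 0.002, 1.568]
force: [0.5, 0.8, -1.7]
grip_width: 0.0374
finger_force: 40.4
```

```bash
python3 -m creep '[[0.8,-0.5,0,0,0],[1.6,-1,0,0,0],[2.4,-1.5,0,0,0],[3.2,-2,0,0,0],[3.92,-2.41,0,0,0]]' 40
python3 -m creep '[[0,0,0,0,0],[0,0,0,0,0]]' 
python3 - <<'E'
from h import *
ps=pose();disc("brass_nut",ps[0][2]+.0014,fn="pics/w7.png");disc("grey_wheel",.054)
im=cv2.imread("pics/w7.png");cv2.imwrite("pics/w7c.png",cv2.resize(im[70:300,190:330],None,fx=2.5,fy=2.5,interpolation=2))
E
```

```text
clock: 18.32
position: [0.4539, 0.1107, 0.1577]
tool_rot: [3.141, -0.001, 1.572]
force: [1.0, -0.3, -1.4]
grip_width: 0.0382
finger_force: 40.4
clock: 18.58
position: [0.4554, 0.1089, 0.1576]
tool_rot: [3.141, -0.0, 1.572]
force: [0.1, 0.1, -1.5]
grip_width: 0.0379
finger_force: 40.4
brass_nut 0.95 [226 204] [293 278] circ [0.4553 0.1125] 0.0229 cen [0.4558 0.1135 0.159 ] tool [0.4554 0.1089 0.1576] units x,y [ 0.059 -0.001]
grey_wheel 0.92 [227  91] [293 159] circ [0.456 0.167] 0.0295 cen [0.4561 0.1676 0.054 ] tool [0.4556 0.1082 0.1574] units x,y [0.98  0.007]
```

View pics/w7c.png

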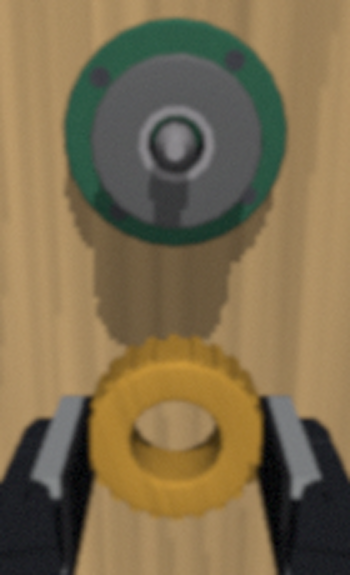

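```bash
python3 -m creep '[[0.5,0,0,0,0],[0.96,0.01,0,0,0],[0.96,0.01,0,0,0],[0.96,0.01,0.3,0,0],[0.96,0.01,0.6,0,0]]' 
python3 -m creep '[[0,0,0.25,0,0],[0,0,0.5,0,0],[0,0,0.7,0,0],[0,0,0.8,0,0],[0,0,0.8,0,0]]' 
python3 -m creep '[[0,0,0.03,0,0],[0,0,0.06,0,0],[0,0,0.09,0,0],[0,0,0.09,0,0],[0,0,0.09,0,0]]'
```

```text
clock: 19.4
position: [0.456, 0.1655, 0.1207]
tool_rot: [3.141, 0.0, 1.57]
force: [0.6, 0.2, -1.8]
grip_width: 0.0377
finger_force: 40.5
clock: 20.02
position: [0.4556, 0.1665, 0.0729]
tool_rot: [-3.141, 0.0, 1.571]
force: [-0.3, -0.4, -1.6]
grip_width: 0.0379
finger_force: 40.4
clock: 20.65
position: [0.4558, 0.1668, 0.0684]
tool_rot: [3.141, -0.001, 1.571]
force: [-5.4, -2.2, 19.5]
grip_width: 0.0379
finger_force: 42.4
```

```bash
python3 -m creep '[[0,0,-0.03,0,0.3],[0,0,-0.03,0,1],[0,0,-0.03,0,1],[0,0,-0.03,0,1],[0,0,-0.9,0,1]]' 40
python3 -m creep '[[0,0,-0.9,0,1],[0.9,-0.1,-0.9,0,1],[1.91,-0.24,-0.9,0,1],[1.91,-0.24,-0.9,0,1],[1.91,-0.24,-0.9,0,1]]'
python3 - <<'E'
from h import *
disc("white_wheel",.02,fn="pics/w8.png")
cv2.imwrite("pics/s8.png",cv2.resize(grab_frame("side")[150:290,130:330],None,fx=3,fy=3))
disc("brass_nut",.07,"side")
E
```

```text
clock: 21.28
position: [0.4542, 0.1659, 0.12]
tool_rot: [-3.137, 0.003, 1.571]
force: [0.4, -0.1, 1.6]
grip_width: 0.0852
finger_force: 0.0
clock: 21.9
position: [0.441, 0.2809, 0.1755]
tool_rot: [-3.141, 0.001, 1.572]
force: [0.5, -0.8, 0.3]
grip_width: 0.0856
finger_force: 0.0
white_wheel 0.7 [232 145] [285 200] circ [0.4415 0.2847] 0.0313 cen [0.4406 0.2861 0.02  ] tool [0.441  0.2809 0.1755] units x,y [0.064 0.009]
brass_nut 0.55 [174 179] [191 192] circ [0.4482 0.1558] 0.0317 cen [0.4471 0.1536 0.07  ] tool [0.4415 0.2801 0.1757] units x,y [-2.072  0.112]
```

View pics/s8.png

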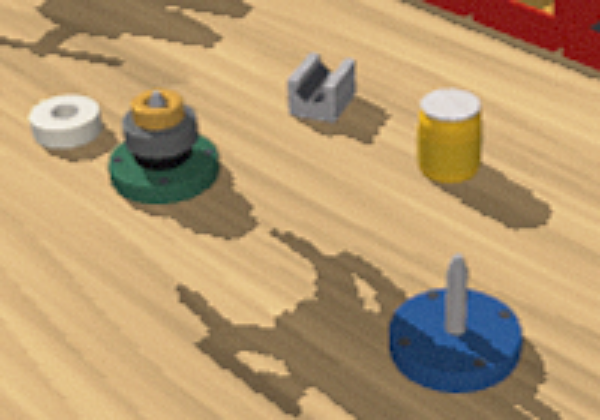

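```bash
python3 -m creep '[[0.03,0,0.8,0,1],[0.03,0,1.6,0,1],[0.03,0,2.3,0,1],[0.03,0,2.55,0,1],[0.03,0,2.66,0,1]]' 40
python3 -m creep '[[0,0,0,0,0.5],[0,0,0,0,0.2],[0,0,0,0,0],[0,0,0,0,0],[0,0,0,0,0]]' 45
python3 -m creep '[[0,0,-0.5,0,0],[0,0,-1.2,0,0],[0,0,-2,0,0],[0,0,-2.3,0,0],[-0.6,0.05,-2.3,0,0]]'
python3 -m creep '[[-0.8,0.05,0,0,0],[-1.6,0.1,0,0,0],[-2.4,0.15,0,0,0],[-3.2,0.15,0,0,0],[-4,0.15,0,0,0]]'
python3 -m creep '[[-0.8,0,0,0,0],[-1.6,0,0,0,0],[-2.4,0,0,0,0],[-3.2,0,0,0,0],[-3.5,0,0,0,0]]'
python3 -m creep '[[0,0,0,0,0],[0,0,0,0,0],[0,0,0,0,0]]'
python3 - <<'E'
from h import *
im,ps=arbor("blue_arbor"); disc("white_wheel",ps[0][2]+.0027)
cv2.imwrite("pics/w9c.png",cv2.resize(im[70:300,190:330],None,fx=2.5,fy=2.5,interpolation=2))
E
```

```text
clock: 22.78
position: [0.4415, 0.2827, 0.0162]
tool_rot: [-3.142, 0.0, 1.571]
force: [0.6, -0.1, 0.7]
grip_width: 0.0854
finger_force: 0.0
clock: 23.4
position: [0.4418, 0.2834, 0.0179]
tool_rot: [3.14, -0.001, 1.571]
force: [-2.8, -2.3, 18.1]
grip_width: 0.0574
finger_force: 44.0
clock: 24.02
position: [0.4446, 0.2493, 0.1565]
tool_rot: [3.138, -0.004, 1.575]
force: [1.2, -0.4, -2.6]
grip_width: 0.057
finger_force: 48.2
clock: 24.65
position: [0.4534, 0.0057, 0.1551]
tool_rot: [3.14, -0.001, 1.572]
force: [1.0, -0.4, -1.3]
grip_width: 0.0572
finger_force: 48.2
clock: 25.28
position: [0.4531, -0.2058, 0.1553]
tool_rot: [3.14, 0.001, 1.568]
force: [-0.8, 1.4, -1.2]
grip_width: 0.0572
finger_force: 48.2
clock: 25.65
position: [0.4536, -0.2019, 0.1543]
tool_rot: [3.141, -0.0, 1.573]
force: [0.2, -0.2, -0.8]
grip_width: 0.057
finger_force: 48.2
blue_arbor 0.67 [217  79] [305 169] c [ 0.4553 -0.1454] rad 0.0437 tool [ 0.4536 -0.2019  0.1543]
white_wheel 0.63 [209 188] [312 292] circ [ 0.4535 -0.1982] 0.032 cen [ 0.4542 -0.1963  0.157 ] tool [ 0.4536 -0.2022  0.1542] units x,y [ 0.067 -0.001]
```

View pics/w9c.png

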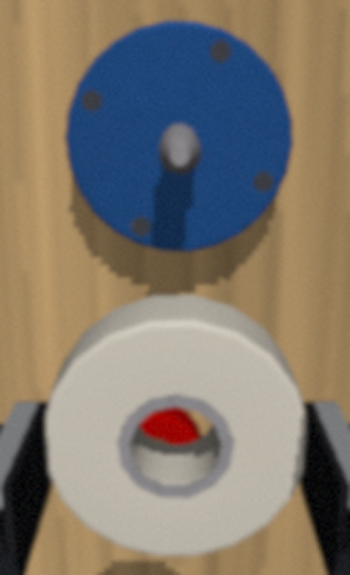

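```bash
python3 -m creep '[[0.5,0,0,0,0],[0.93,0.03,0,0,0],[0.93,0.03,0,0,0],[0.93,0.03,0.4,0,0],[0.93,0.03,0.8,0,0]]' 
python3 -m creep '[[0,0,0.3,0,0],[0,0,0.6,0,0],[0,0,0.9,0,0],[0,0,1.07,0,0],[0,0,1.07,0,0]]' 
python3 -m creep '[[0,0,0.03,0,0],[0,0,0.06,0,0],[0,0,0.1,0,0],[0,0,0.12,0,0],[0,0,0.12,0,0]]'
```

```text
clock: 26.48
position: [0.4554, -0.1476, 0.1057]
tool_rot: [3.141, 0.0, 1.571]
force: [-0.1, 0.1, -0.6]
grip_width: 0.0569
finger_force: 48.2
clock: 27.1
position: [0.4549, -0.1475, 0.0416]
tool_rot: [-3.141, 0.0, 1.571]
force: [-0.1, 0.8, -1.4]
grip_width: 0.0568
finger_force: 48.2
clock: 27.72
position: [0.4554, -0.1472, 0.0358]
tool_rot: [3.14, -0.0, 1.571]
force: [-7.2, 3.2, 34.9]
grip_width: 0.0574
finger_force: 51.9
```

```bash
python3 -m creep '[[0,0,-0.03,0,0],[0,0,-0.03,0,1],[0,0,-0.03,0,1],[0,0,-0.03,0,1],[0,0,-0.8,0,1]]' 40
python3 -m creep '[[0,0,-0.8,0,1],[0,0,-1.6,0,1],[-0.9,-0.08,-1.6,0,1],[-1.8,-0.17,-1.6,0,1],[-2.34,-0.17,-1.6,0,1]]'
python3 -m creep '[[0,0,0,0,1],[0,0,0,0,1]]'
python3 - <<'E'
from h import *
disc("red_collar",.016);disc("white_wheel",.038)
E
```

```text
clock: 28.35
position: [0.4537, -0.1469, 0.0813]
tool_rot: [-3.137, -0.001, 1.571]
force: [1.0, -0.3, 0.2]
grip_width: 0.0853
finger_force: 0.0
clock: 28.98
position: [0.4443, -0.2899, 0.1789]
tool_rot: [3.141, 0.001, 1.57]
force: [1.2, -0.0, 0.1]
grip_width: 0.0852
finger_force: 0.0
clock: 29.22
position: [0.4449, -0.2869, 0.1785]
tool_rot: [-3.141, -0.001, 1.571]
force: [0.8, 0.9, -0.1]
grip_width: 0.0859
finger_force: 0.0
red_collar 0.92 [238 154] [279 194] circ [ 0.4444 -0.2861] 0.0239 cen [ 0.4442 -0.2856  0.016 ] tool [ 0.4449 -0.2869  0.1785] units x,y [ 0.014 -0.009]
white_wheel 0.72 [240   0] [303  69] circ [ 0.4561 -0.1477] 0.0304 cen [ 0.4558 -0.1476  0.038 ] tool [ 0.4453 -0.2865  0.1786] units x,y [2.313 0.181]
```

```bash
python3 -m creep '[[0,0,0.8,0,1],[0,0,1.6,0,1],[0,0,2.3,0,1],[0,0,2.6,0,1],[0,0,2.75,0,1]]' 40
python3 -m creep '[[0,0,0,0,0.5],[0,0,0,0,0.2],[0,0,0,0,0],[0,0,0,0,0],[0,0,0,0,0]]' 40
python3 -m creep '[[0,0,-0.5,0,0],[0,0,-1.2,0,0],[0,0,-2,0,0],[0,0,-2.4,0,0],[0.7,0.1,-2.4,0,0]]'
python3 -m creep '[[0.67,0.07,0,0,0],[0.67,0.07,0,0,0],[0.67,0.07,0,0,0],[0.67,0.07,0,0,0]]'
python3 - <<'E'
from h import *
ps=pose();im=grab_frame("wrist");disc("red_collar",ps[0][2]+.0014);disc("white_wheel",.038)
cv2.imwrite("pics/w10c.png",cv2.resize(im[70:300,190:330],None,fx=2.5,fy=2.5,interpolation=2))
E
```

```text
clock: 30.05
position: [0.4452, -0.2875, 0.0136]
tool_rot: [-3.141, -0.0, 1.571]
force: [0.4, -0.2, 0.1]
grip_width: 0.0855
finger_force: 0.0
clock: 30.68
position: [0.4457, -0.2878, 0.0152]
tool_rot: [3.14, 0.001, 1.571]
force: [-1.9, 2.5, 17.4]
grip_width: 0.0436
finger_force: 38.2
clock: 31.3
position: [0.4516, -0.2476, 0.1604]
tool_rot: [3.137, 0.002, 1.567]
force: [0.2, 0.3, -1.7]
grip_width: 0.0439
finger_force: 40.8
clock: 31.8
position: [0.455, -0.2062, 0.158]
tool_rot: [3.141, 0.0, 1.57]
force: [-0.2, 1.0, -0.8]
grip_width: 0.0437
finger_force: 40.8
red_collar 0.63 [222 202] [298 281] circ [ 0.4552 -0.2029] 0.0249 cen [ 0.4554 -0.2015  0.1594] tool [ 0.455  -0.2062  0.1579] units x,y [0.055 0.003]
white_wheel 0.56 [229  91] [291 155] circ [ 0.4557 -0.1466] 0.0296 cen [ 0.4558 -0.1459  0.038 ] tool [ 0.455  -0.206   0.1577] units x,y [0.989 0.011]
```

View pics/w10c.png

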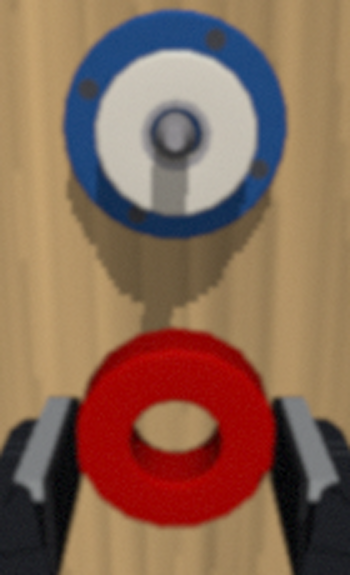

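```bash
python3 -m creep '[[0.5,0,0,0,0],[0.98,0.01,0,0,0],[0.98,0.01,0,0,0],[0.98,0.01,0.3,0,0],[0.98,0.01,0.6,0,0]]' 
python3 -m creep '[[0,0,0.3,0,0],[0,0,0.6,0,0],[0,0,0.9,0,0],[0,0,1.05,0,0],[0,0,1.05,0,0]]' 
python3 -m creep '[[0,0,0.03,0,0],[0,0,0.06,0,0],[0,0,0.09,0,0],[0,0,0.09,0,0],[0,0,0.09,0,0]]'
```

```text
clock: 32.67
position: [0.4559, -0.1473, 0.1214]
tool_rot: [3.141, 0.0, 1.571]
force: [0.1, -0.3, -1.8]
grip_width: 0.0437
finger_force: 40.8
clock: 33.3
position: [0.4555, -0.1471, 0.0585]
tool_rot: [-3.141, 0.0, 1.571]
force: [0.3, 1.0, -0.8]
grip_width: 0.0438
finger_force: 40.8
clock: 33.92
position: [0.4559, -0.1465, 0.0534]
tool_rot: [3.141, 0.0, 1.571]
force: [0.2, 0.4, 1.1]
grip_width: 0.0434
finger_force: 41.1
```

Just touching. Release, retreat, and check.

```bash
python3 -m creep '[[0,0,0.01,0,0],[0,0,0.01,0,1],[0,0,0.01,0,1],[0,0,0.01,0,1],[0,0,-0.8,0,1]]' 40
python3 -m creep '[[0,0,-0.8,0,1],[0,0,-1.6,0,1],[-0.8,0,-2,0,1],[-1.6,0,-2,0,1],[-1.6,0,-2,0,1]]'
python3 -m creep '[[0,0,0,0,1],[0,0,0,0,1],[0,0,0,0,1]]'
python3 - <<'E'
from h import *
disc("red_collar",.054);disc("white_wheel",.038)
a=cv2.resize(grab_frame("side")[160:300,150:330],None,fx=3,fy=3);b=cv2.resize(grab_frame("scene")[130:230,140:320],None,fx=3,fy=3)
cv2.imwrite("pics/end.png",np.vstack([a[:,:540],b[:180]]) if 0 else np.vstack([a[:300],b]))
E
```

```text
clock: 34.55
position: [0.4543, -0.1463, 0.0999]
tool_rot: [-3.137, -0.001, 1.571]
force: [1.0, 0.9, 1.8]
grip_width: 0.0852
finger_force: 0.0
clock: 35.17
position: [0.4551, -0.2458, 0.2216]
tool_rot: [3.141, 0.001, 1.567]
force: [-0.9, 0.5, -0.6]
grip_width: 0.085
finger_force: 0.0
clock: 35.55
position: [0.456, -0.2417, 0.2212]
tool_rot: [-3.142, -0.0, 1.573]
force: [-0.6, -0.5, 0.5]
grip_width: 0.0856
finger_force: 0.0
red_collar 0.97 [240  63] [279 106] circ [ 0.4571 -0.1461] 0.0228 cen [ 0.4566 -0.1452  0.054 ] tool [ 0.456  -0.2417  0.2212] units x,y [1.593 0.018]
white_wheel 0.84 [234  58] [285 114] circ [ 0.4557 -0.1466] 0.03 cen [ 0.4547 -0.1479  0.038 ] tool [ 0.4559 -0.2421  0.2213] units x,y [ 1.591 -0.004]
```

View pics/end.png

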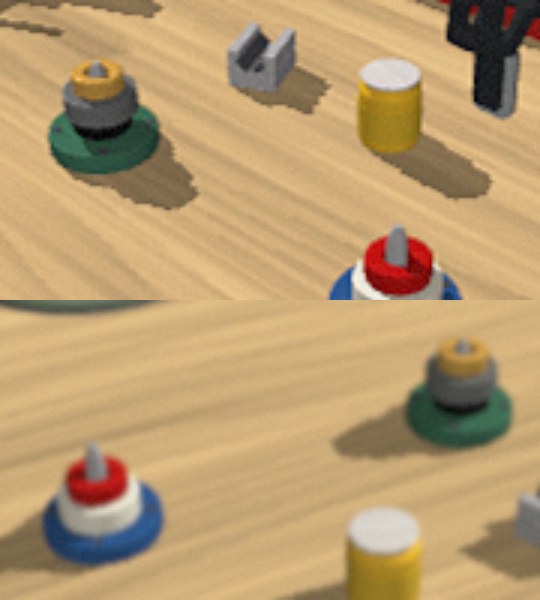

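Both stacks are seated flat and the bystanders haven't moved.

```bash
python3 -c "
from workcell import bot
print(bot.job_done())"
```

```text
the job is handed in; nothing more can be done
None
```

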